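# Vent the bench vacuum packer and hold its lid at the set loading angle

## Task

On the bench vacuum packing machine, with its lid still shut, press the round vent button on the control strip fully down and let it come back up. Then lift the spring-closed lid by its pull bar until the lid is in line with the setting arm beside its left edge, and keep holding it still there: the job finishes while you hold the lid, since it would spring shut if let go. Leave the setting arm as it is set, and do not disturb the tray of buns, the bottle or the carton.

Things in the scene. Friction and masses are not known exactly. Their poses are not given: they have to be found in the camera images.
- machine: The vacuum packer: a box with blue body and white rear hump, 300 mm deep, 360 mm wide, 100 mm high, fixed on the table, its front towards the robot (yaw up to 0.25 rad either way). Behind the hinge line a hump 60 mm deep and 128 mm high runs along its rear. Origin under its centre, x towards its rear, y to its left.
- lid_hinge (a point): Middle of the lid's hinge line, 112 mm above the table. The lid lies on the machine: 230 mm from hinge to front edge, 240 mm wide, 20 mm thick, steel frame with a clear pane. Axes are the lid's own: x from its front edge to the hinge, y along the hinge to the machine's left, z out of its top face. Shut, x is level, z is up, and its yaw is the machine's.
- lid_bar (a point): Centre of the lid's pull bar: dark round steel, 14 mm thick, 150 mm long, parallel to the hinge, 277 mm in front of it in the lid's plane, 112 mm above the table when shut. It stands 47 mm clear of lid and machine on two end posts, free space below: fingers can straddle it from above, and it may turn between them as the lid swings. Axes as for lid_hinge.
- lid (a joint): Lid angle in rad, 0 shut (always at the start), growing as the front edge rises; stop at 1.4. A spring and its weight pull it shut: lifting at the bar takes about 4 to 6 N when shut and 6 to 7 N (square to the lid) at 0.8 rad; let go, it falls shut.
- set_arm (a joint): Angle in rad of the setting arm about the same hinge line, measured as the lid's angle is (0 level); it is set somewhere from 0.35 to 0.8 and stays there by friction. The lid is in line with it when the two angles are equal.
- set_tip (a point): Free end of the setting arm: a thin dark steel strip 14 mm high, 190 mm long from the hinge line, with a cross stud at the end and a black clamp knob at 130 mm, 18 mm left of the lid's left edge (138 mm left of the lid's middle). It slopes up towards the machine's front. Its x axis points from this end to the hinge line, as the lid's does.
- vent_top (a point): Centre of the top of the vent button: round, black, 28 mm across, in a steel collar 44 mm across, on the aluminium control strip right of the lid, about 122 mm above the table, 180 mm in front of the hinge line, 170 mm right of the lid's middle. Pressed straight down. The flat disc behind it with a paper face is a gauge, not a button.
- vent (a joint): Travel of the vent button in m: 0 up, 0.006 fully down; fully down takes 5 N, and it springs back.
- bun_tray: Bystander: dark steel tray 240 x 150 x 22 mm with six buns, about 36 mm high over all, on the table right of the machine; origin under its centre.
- spray: Bystander: white bottle 64 mm across and 170 mm high standing left of the machine; origin under its centre.
- carton: Bystander: cardboard carton 130 x 80 x 60 mm left of the machine, further back; origin under its centre.

How it is judged:
By the outcome, as a careful person would: the job done as asked, in the order asked, and still so for the second after the job is handed in, while the arm keeps its last pose, push and grip.
It also fails if it takes over 48 s, if anything falls off the work surface, if the arm or the gripper's body presses on something with over 40 N, if the wrist force passes 120 N, or if a joint passes its speed limit or range.

## Robot

A 6-joint arm with a two-finger parallel gripper is mounted at the origin on the work surface. World frame = base frame: x ahead of the robot, y to its left, z up, the work surface at z = 0. Lengths are in m, angles in rad, forces in N, time in s.
With the tool pointing down it reaches from about 0.25 to 0.775 m from the base axis. Payload 4 kg.
Tool frame: the origin (TCP) lies where the fingers leave the gripper's body, on its centre line; the fingertips stand 97 mm ahead of it and the grasp point (between the pads) lies 78 mm ahead of it; z points along the fingers, y is the line along which they close (so a half turn about z gives the same grasp; the last joint's range is limited). The gripper opens to 94 mm and grips with 3 to 60 N. Pads are 16 mm wide; open, the fingers measure 119 mm over their backs; the gripper's body (75 mm by 177 mm) begins 78 mm behind the grasp point.
Start: joints at [-1.327, 0.087, 1.371, -0, 1.684, -0.103], TCP at [0.187, -0.517, 0.303] pointing down, gripper open.
Joint ranges: [-3.1, 3.1], [-0.76, 2.03], [0.27, 2.55], [-1.08, 4.22], [0.17, 2.65], [-2.57, 2.57]. Speed limits (rad/s): [2.79, 2.79, 3.14, 3.14, 3.14, 3.14].

## Interface

Orientations are given as [roll, pitch, yaw] about the fixed x, y, z axes, in that order (R = Rz(yaw) Ry(pitch) Rx(roll)).
In Python, from bench import r gives the robot as it stands.
- The arm moves only by the shell command python3 -m inch 'ROWS' [FORCE]. ROWS is JSON, a list of rows, each a list of 7 numbers: the shift along the tool's x, y, z in mm, then the turn, a rotation vector about the tool's x, y, z in rad, then the finger opening in mm, from 0 to 94. In form: [[tx, ty, tz, ax, ay, az, grip], ...]. A call has 1 to 5 rows; each row is the pose to reach, as a shift and turn from the pose commanded when the call began, along the tool's axes at that moment; what a row does not reach only later rows make up. A row lasts 1/10 s, in which the tool goes at most 50 mm and 8.59 degrees, less where a joint would pass 70% of its speed; a pose out of reach is approached as far as the arm can. A call with a gripper value outside its range is refused whole. The fingers move at their own pace and stop on an object; FORCE is the grip in N (left out, the last holds). Time passes only in rows, so rows that repeat a pose let the fingers close. It gives the time, the measured TCP pose, the force, the opening and the grip force at its end, in the units of the state.
- r.get_obs(): the state, without advancing time (a new reading comes with each control period).
- r.get_image(name): name is "side" or "top" or "wrist"; returns (picture, depth): 420x560x3 uint8, red, green, blue; 420x560 float32, m along the optical axis (not along the pixel's ray), 0 where there is no reading.
- r.calibration(name): a dict with "fx", "fy", "cx", "cy" (pixels), "cam_to_world" (4x4, takes a point from camera to world coordinates). Camera axes: x right, y down, z forward; pixel columns grow to the right and rows downward; lengths in m; the calibration is good to about 2 mm. The wrist camera is an equidistant fisheye: a pixel r from the principal point sees the ray r / f radians off the axis. A picture is of the moment at which its call begins: read the wrist's pose just before it. calibration takes no time and is no camera call; for the wrist camera it gives the pose at the moment of the call.
- r.close_job(): hands the job in; it is judged then, once.
The state is a dict: "time_s": time; "joints": joint angles; "joint_vel": joint speeds; "effort": joint torques, N m; "eef_pos": TCP position; "ee_rot": TCP orientation; "ft_force": force on the tool from outside, world axes, zero at the start; "wrist_torque": the same for the moment, N m; "opening": finger opening in m; "grip_force": force on a finger pad.
Only numpy, scipy, OpenCV 4.12 (cv2) and the standard library are available. Lean on these libraries where they do the work, as an engineer would, in place of code of your own. Each camera call takes 0.05 s, during which the arm holds its last target. There are 200 camera calls.

## Working session

There is one attempt and no reset: what is moved stays moved. The work goes in short steps, Python scripts to look and compute and a shell command to move; the robot and the scene stay as the last step left them, time stands still between calls to the robot, and variables do not carry over. Pictures are saved under pics/ and viewed, at most 10 in all, crops included, and the job is handed in when it is done.

```bash
mkdir -p pics; ls
python3 - <<'E'
from bench import r
import cv2,numpy as np
o=r.get_obs();print(o)
ims={}
for n in("top","side"):
    c=r.calibration(n);im,d=r.get_image(n);np.savez(f'{n}.npz',im=im,d=d,**c);cv2.imwrite(f'pics/{n}0.png',im[...,::-1])
    print(n,c)
E
```

```text
pics
{'time_s': 0.0, 'joints': array([-1.32708908e+00,  8.79450374e-02,  1.37223418e+00, -2.55077645e-05,
        1.68358926e+00, -1.03112640e-01]), 'joint_vel': array([-1.53304044e-03, -8.86633197e-05, -2.02949657e-03, -5.88680746e-04,
        9.51134295e-04, -1.05341084e-03]), 'effort': array([ 8.32769583e-04, -3.40177953e+01, -3.02423644e+01,  7.16791023e-02,
        3.30221909e-02, -1.72293089e-04]), 'eef_pos': array([ 0.18685231, -0.51693429,  0.30151958]), 'ee_rot': array([-3.13942578e+00, -1.98740295e-04,  3.46816829e-01]), 'ft_force': array([0.11772338, 0.35646234, 0.5886655 ]), 'wrist_torque': array([-0.04595294,  0.01593101,  0.02443256]), 'grip_force': 0.0, 'opening': 0.09408372938634901}
top {'fx': 450.65395293623624, 'fy': 450.65395293623624, 'cx': 288.72753102135187, 'cy': 208.91447734317595, 'cam_to_world': array([[-0.01554952, -0.98720029,  0.15872555,  0.39460698],
       [-0.99953179,  0.01116333, -0.02848816,  0.01691805],
       [ 0.02635161, -0.15909421, -0.98691166,  1.21682758],
       [ 0.        ,  0.        ,  0.        ,  1.        ]])}
side {'fx': 439.3353347368128, 'fy': 439.3353347368128, 'cx': 275.3120214474718, 'cy': 212.71698218555494, 'cam_to_world': array([[ 0.97141147, -0.13727416,  0.19368933,  0.39202069],
       [-0.23688163, -0.6144667 ,  0.75254087, -0.75628356],
       [ 0.01571123, -0.77690828, -0.62941773,  0.75015769],
       [ 0.        ,  0.        ,  0.        ,  1.        ]])}
```

View pics/top0.png

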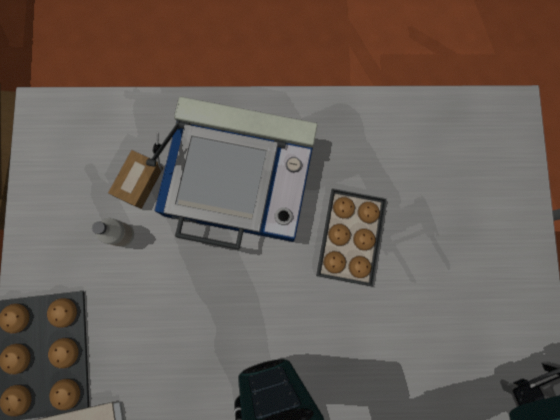

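View pics/side0.png

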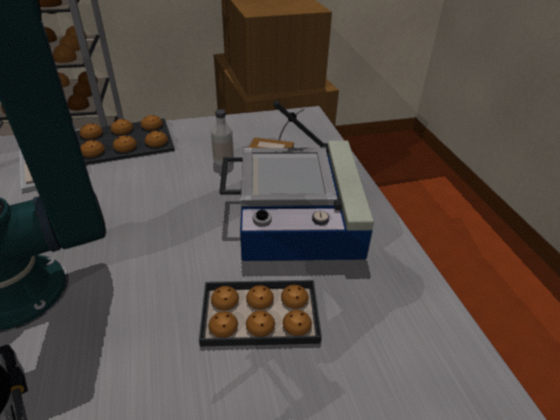

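The top view shows the vent at about (284,215), the bar running (178,236)–(240,246), and the arm from its hinge at about (181,126) to its tip near (150,162). The side view shows the vent at about (262,215), the bar near x≈223, y 160–192, and the arm tip near (279,107).

```bash
cat > h.py <<'E'
import numpy as np,cv2
def load(n): return np.load(f'{n}.npz')
def ray(c,u,v):
    T=c['cam_to_world'];d=T[:3,:3]@np.array([(u-c['cx'])/c['fx'],(v-c['cy'])/c['fy'],1.]);return T[:3,3],d
def onz(c,u,v,z):
    o,d=ray(c,u,v);return o+d*(z-o[2])/d[2]
def cloud(c):
    v,u=np.mgrid[:420,:560];z=c['d'];P=np.stack([(u-c['cx'])/c['fx']*z,(v-c['cy'])/c['fy']*z,z],-1)
    return P@c['cam_to_world'][:3,:3].T+c['cam_to_world'][:3,3]
E
python3 - <<'E'
from h import *
t=load('top');s=load('side')
for n,c in(('top',t),('side',s)):
    P=cloud(c);im=c['im'].astype(int);hsv=cv2.cvtColor(c['im'],cv2.COLOR_RGB2HSV)
    print(n,'depth zero frac',(c['d']==0).mean())
    roi=np.zeros((420,560),bool)
    if n=='top': roi[222:256,172:248]=1; vr=(slice(203,228),slice(272,297))
    else: roi[150:200,215:250]=1; vr=(slice(205,226),slice(250,275))
    # bar: raised dark pixels
    m=roi&(abs(P[...,2]-.115)<.015)&(im.max(2)<80)
    Q=P[m];print('bar pix',m.sum(),Q.mean(0) if len(Q) else '',Q.std(0))
    v,u=np.nonzero(m)
    W=np.array([onz(c,a,b,.116) for a,b in zip(u,v)])
    rect=cv2.minAreaRect((W[:,:2]*1000).astype(np.float32));print(rect)
    # vent black
    mm=np.zeros_like(roi);mm[vr]=im[vr].max(2)<70
    v,u=np.nonzero(mm);print('vent',mm.sum(),u.mean(),v.mean(),onz(c,u.mean(),v.mean(),.122),np.median(P[mm],0))
    # hump
    hm=(abs(P[...,2]-.128)<.006)&(hsv[...,1]<70)&(im.min(2)>90)
    k,l,st,ce=cv2.connectedComponentsWithStats(hm.astype(np.uint8));i=1+st[1:,4].argmax()
    v,u=np.nonzero(l==i);W=np.array([onz(c,a,b,.128) for a,b in zip(u,v)]);print('hump',st[i],cv2.minAreaRect((W[:,:2]*1000).astype(np.float32)))
print(vars().get('x'))
a=cv2.resize(t['im'][85:265,90:340],None,fx=3,fy=3,interpolation=cv2.INTER_CUBIC)[:,:,::-1]
cv2.imwrite('pics/c1.png',a)
b=cv2.resize(s['im'][90:240,200:380],None,fx=4,fy=4,interpolation=cv2.INTER_CUBIC)[:,:,::-1]
cv2.imwrite('pics/c2.png',b)
E
```

```text
top depth zero frac 0.0038562925170068027
bar pix 478 [0.50217055 0.18007204 0.11426166] [0.01502071 0.05431239 0.0027364 ]
((515.9181518554688, 181.2514190673828), (160.5263671875, 53.17070388793945), 78.16698455810547)
vent 98 283.2448979591837 215.4387755102041 [ 0.55461826 -0.00096842  0.122     ] [ 5.55104563e-01 -5.13489301e-04  1.19541772e-01]
hump [ 174   96  143   49 3090] ((798.1043090820312, 91.47428894042969), (357.33599853515625, 59.59464645385742), 78.12540435791016)
side depth zero frac 0.004022108843537415
bar pix 345 [0.50471178 0.17770878 0.11511592] [0.01927383 0.0596326  0.00323731]
((513.7727661132812, 178.19839477539062), (168.5829315185547, 53.019771575927734), 78.73623657226562)
vent 263 261.8022813688213 213.1787072243346 [ 5.55030200e-01 -1.85278844e-04  1.22000000e-01] [0.55641746 0.0034251  0.10593641]
hump [ 328  140   46   82 1904] ((797.2421875, 92.85408020019531), (357.6766052246094, 58.67722702026367), 78.21581268310547)
None
```

View pics/c1.png

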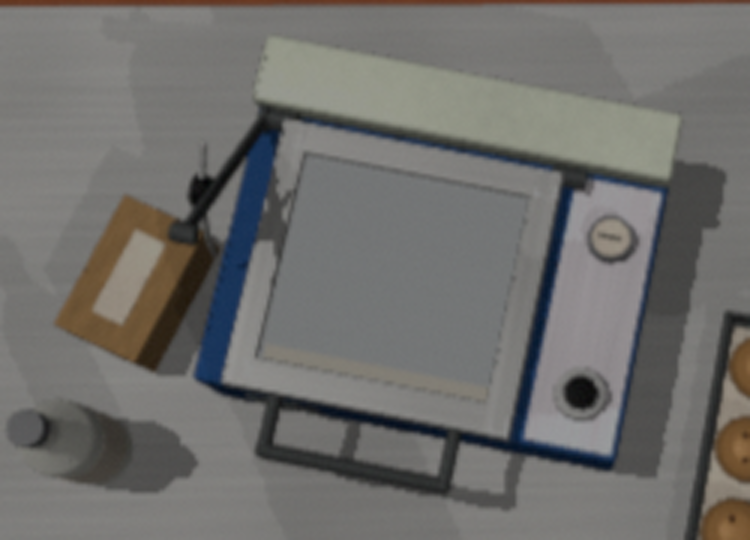

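View pics/c2.png

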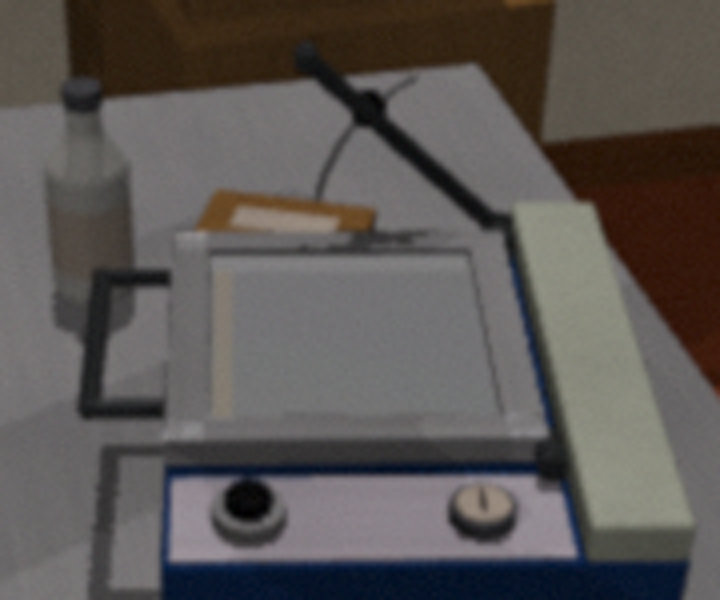

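```bash
cat >> h.py <<'E'
from scipy.spatial.transform import Rotation as R
yaw=np.radians(-11.83);X=np.array([np.cos(yaw),np.sin(yaw),0]);Y=np.array([-np.sin(yaw),np.cos(yaw),0])
BAR=np.array([.495,.185,.112]);H=BAR+.277*X
def onplane(c,u,v,n,p):
    o,d=ray(c,u,v);return o+d*((p-o)@n)/(d@n)
def goto(p,rpy=(np.pi,0,np.pi/2+yaw)):
    from bench import r
    o=r.get_obs();A=R.from_euler('xyz',o['ee_rot']);B=R.from_euler('xyz',rpy)
    print('shift mm',np.round(A.inv().apply(np.array(p)-o['eef_pos'])*1000,1),'turn',np.round((A.inv()*B).as_rotvec(),3),'t',o['time_s'])
E
python3 - <<'E'
from h import *
t=load('top');s=load('side')
p0=H+.138*Y
def tri(a,b):
    o1,d1=ray(t,*a);o2,d2=ray(s,*b);k=np.linalg.lstsq(np.c_[d1,-d2],o2-o1,rcond=None)[0];A=o1+k[0]*d1;B=o2+k[1]*d2;return (A+B)/2,np.linalg.norm(A-B)
print('tip tri',tri((150.7,162.3),(276.3,103.8)))
for n,c,box in(('side',s,(slice(106,144),slice(276,324))),('top',t,(slice(125,158),slice(152,180)))):
    im=c['im'].astype(int);m=np.zeros((420,560),bool);m[box]=im[box].max(2)<(62 if n=='side' else 62)
    v,u=np.nonzero(m);W=np.array([onplane(c,a,b,Y,p0) for a,b in zip(u,v)])-H
    x=-W@X;z=W[:,2]
    k=(abs(x)<.2);x,z=x[k],z[k]
    for _ in range(4):
        l=cv2.fitLine(np.c_[x,z].astype(np.float32),cv2.DIST_HUBER,0,.01,.01).ravel()
        e=abs((x-l[2])*l[1]-(z-l[3])*l[0]);x,z=x[e<.01],z[e<.01]
    print(n,len(x),'angle',np.arctan2(l[1],l[0]),'offset at hinge',l[3]-l[2]*l[1]/l[0],'extent',x.min(),x.max(),'radial',np.arctan2(z.mean(),x.mean()))
    P=cloud(c)[m]-H;k=(abs(P@Y-.138)<.03)&(P[:,2]>.01);q=P[k];print(' depth lat',np.median(q@Y),'ang',np.median(np.arctan2(q[:,2],-q@X)),k.sum(), np.polyfit(-q@X,q[:,2],1))
for nm,a in(('top',(t,150.7,162.3)),('side',(s,276.3,103.8))):
    w=onplane(*a,Y,p0)-H;print(nm,'tip r',np.hypot(w@X,w[2]),'ang',np.arctan2(w[2],-w@X))
goto((.555,-.001,.300));goto((.555,-.001,.219))
E
```

```text
tip tri (array([0.65857214, 0.29182228, 0.24396189]), np.float64(0.0001948064787845069))
side 293 angle 0.7493873 offset at hinge 0.0009871647 extent 0.005166083534098156 0.13958740783336843 radial 0.7560930259444157
 depth lat 0.14050203888490553 ang 0.751035500053526 298 [0.91766532 0.00144759]
top 158 angle 0.8459904 offset at hinge -0.009801716 extent -0.0008765176307978627 0.12464825141613146 radial 0.7740531779909054
 depth lat 0.13764404804434954 ang 0.7861383187266154 188 [0.94799208 0.002766  ]
top tip r 0.19170185429801426 ang 0.761416907150866
side tip r 0.19160209472764692 ang 0.759850892851016
shift mm [ 521.6 -360.1    2.4] turn [-2.000e-03 -1.000e-03 -1.018e+00] t 0.1
shift mm [ 521.6 -360.    83.4] turn [-2.000e-03 -1.000e-03 -1.018e+00] t 0.1
```

The vent is at (0.555, -0.001), the bar at (0.495, 0.185) and the setting arm at about 0.757 rad. Sizes and tip radius (191 mm) fit the given ones, so I'm moving.

```bash
python3 -m inch '[[39,-27,-2,0,0,-0.14,0],[78,-54,-4,0,0,-0.28,0],[117,-81,-6,0,0,-0.42,0],[156,-108,-8,0,0,-0.56,0],[195,-135,-10,0,0,-0.7,0]]' 20; python3 -c "
from h import *
goto((.555,-.001,.300))"
```

```text
time_s: 0.6
eef_pos: [0.325, -0.3223, 0.3123]
ee_rot: [-3.141, -0.0, 1.052]
ft_force: [1.2, -0.0, 0.3]
opening: 0.0572
grip_force: 0.0
shift mm [393.   40.4  12.4] turn [-0.    -0.    -0.312] t 0.6
```

```bash
python3 -m inch '[[48,5,0,0,0,-0.1,0],[96,10,0,0,0,-0.2,0],[144,15,0,0,0,-0.31,0],[192,20,0,0,0,-0.31,0],[240,25,0,0,0,-0.31,0]]'; python3 -c "
from h import *
goto((.555,-.001,.260))"
```

```text
time_s: 1.1
eef_pos: [0.4668, -0.1268, 0.3123]
ee_rot: [-3.141, 0.0, 1.357]
ft_force: [0.3, -0.9, 0.1]
opening: 0.0176
grip_force: 0.0
shift mm [141.7  59.5  52.3] turn [-0.     0.    -0.007] t 1.1
```

```bash
python3 -m inch '[[45,17,10,0,0,0,0],[90,34,20,0,0,0,0],[130,55,35,0,0,0,0],[135,55,52,0,0,0,0],[135,55,52,0,0,0,0]]'; python3 -c "
from h import *
goto((.555,-.001,.225))
from bench import r
im,d=r.get_image('wrist');cv2.imwrite('pics/w1.png',im[...,::-1])"
```

```text
time_s: 1.6
eef_pos: [0.5477, -0.0068, 0.2567]
ee_rot: [-3.134, 0.001, 1.36]
ft_force: [0.4, -0.2, -1.2]
opening: 0.0003
grip_force: 0.0
shift mm [ 7.2  6.2 31.7] turn [-0.008  0.001 -0.005] t 1.6
```

View pics/w1.png

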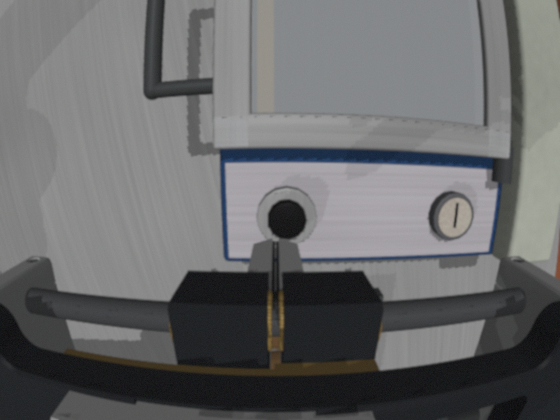

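The wrist view shows the vent at about (288,219) just ahead of the closed fingertips at about (274,245), which agrees with the computed offset.

```bash
python3 -m inch '[[7,6,10,0,0,0,0],[7,6,20,0,0,0,0],[7,6,30,0,0,0,0],[7,6,33,0,0,0,0],[7,6,33,0,0,0,0]]'; python3 -c "
from h import *
goto((.555,-.001,.219))"
```

```text
time_s: 2.15
eef_pos: [0.5554, -0.0034, 0.2268]
ee_rot: [-3.14, 0.0, 1.356]
ft_force: [-0.4, 0.1, 0.4]
opening: 0.0004
grip_force: 0.0
shift mm [ 2.2 -0.9  7.8] turn [-0.002  0.    -0.008] t 2.15
```

```bash
python3 -m inch '[[2,-1,4,0,0,0,0],[2,-1,8,0,0,0,0],[2,-1,10,0,0,0,0],[2,-1,12,0,0,0,0],[2,-1,12,0,0,0,0]]'; python3 -c "
from h import *
goto((.555,-.001,.213))"
```

```text
time_s: 2.65
eef_pos: [0.5555, -0.0007, 0.2162]
ee_rot: [3.141, -0.0, 1.357]
ft_force: [-1.5, 0.6, 3.0]
opening: 0.0006
grip_force: 1.6
shift mm [-0.4 -0.4  3.2] turn [ 0.001 -0.    -0.007] t 2.65
```

```bash
python3 -m inch '[[0,0,2,0,0,0,0],[0,0,3,0,0,0,0],[0,0,3,0,0,0,0]]'; python3 -m inch '[[0,0,2,0,0,0,0],[0,0,3,0,0,0,0],[0,0,3,0,0,0,0]]'
```

```text
time_s: 2.95
eef_pos: [0.5555, -0.0007, 0.2135]
ee_rot: [3.141, -0.0, 1.357]
ft_force: [-1.2, 0.2, 6.1]
opening: 0.0005
grip_force: 2.9
time_s: 3.25
eef_pos: [0.5555, -0.0007, 0.2132]
ee_rot: [3.139, -0.0, 1.357]
ft_force: [-5.7, 1.4, 14.5]
opening: 0.0003
grip_force: 7.5
```

```bash
python3 -m inch '[[0,0,0,0,0,0,0],[0,0,-10,0,0,0,0],[0,0,-30,0,0,0,0],[0,0,-55,0,0,0,0],[0,0,-60,0,0,0,0]]'; python3 -c "
from h import *
goto((.495,.185,.26))"
```

```text
time_s: 3.75
eef_pos: [0.5564, -0.001, 0.2722]
ee_rot: [3.137, -0.0, 1.357]
ft_force: [0.6, -1.3, -0.8]
opening: 0.0004
grip_force: 0.0
shift mm [168.7 -99.6  11.8] turn [ 0.005 -0.    -0.008] t 3.75
```

```bash
python3 -m inch '[[42,-25,0,0,0,0,44],[84,-50,0,0,0,0,44],[126,-75,5,0,0,0,44],[169,-100,10,0,0,-0.008,44],[169,-100,10,0,0,-0.008,44]]'; python3 -c "
from h import *
from bench import r
goto((.495,.185,.19))"
```

```text
time_s: 4.25
eef_pos: [0.4908, 0.1903, 0.2573]
ee_rot: [-3.137, -0.0, 1.373]
ft_force: [0.6, -0.1, 0.1]
opening: 0.0369
grip_force: 0.0
shift mm [-4.4  5.4 67.3] turn [-0.004 -0.     0.008] t 4.25
```

```bash
python3 -m inch '[[0,0,0,0,0,0,44],[0,0,0,0,0,0,44]]'; python3 -c "
from h import *
from bench import r
goto((.495,.185,.19))
im,d=r.get_image('wrist');cv2.imwrite('pics/w2.png',im[...,::-1])"
```

```text
time_s: 4.45
eef_pos: [0.4938, 0.1848, 0.2589]
ee_rot: [-3.141, 0.001, 1.364]
ft_force: [0.6, -0.3, 0.2]
opening: 0.0436
grip_force: 0.0
shift mm [ 0.6  1.2 68.9] turn [-0.001  0.001 -0.   ] t 4.45
```

View pics/w2.png

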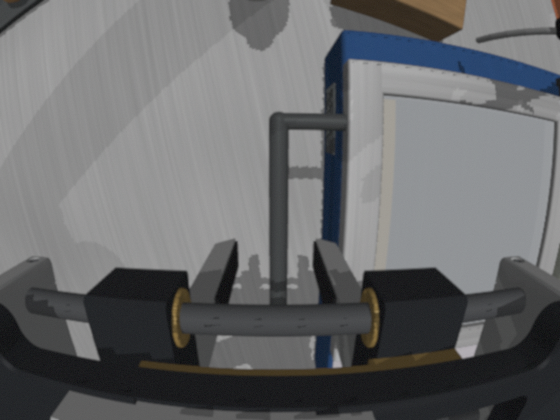

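The bar (column 280) runs between the open fingers (tips at about 232 and 322), parallel to them and near centred. I'm descending and gripping.

```bash
python3 -m inch '[[0,1,20,0,0,0,44],[0,1,40,0,0,0,44],[0,1,60,0,0,0,44],[0,1,70,0,0,0,44],[0,1,70,0,0,0,44]]'; python3 -m inch '[[0,0,0,0,0,0,0],[0,0,0,0,0,0,0],[0,0,0,0,0,0,0],[0,0,0,0,0,0,0],[0,0,0,0,0,0,0]]' 40;python3 -c "
from h import *
goto((.495,.185,.19))"
```

```text
time_s: 5.0
eef_pos: [0.4942, 0.184, 0.1879]
ee_rot: [-3.138, 0.002, 1.363]
ft_force: [0.7, 0.8, -0.1]
opening: 0.0439
grip_force: 0.0
time_s: 5.5
eef_pos: [0.4958, 0.1854, 0.1906]
ee_rot: [3.137, -0.001, 1.365]
ft_force: [3.3, -1.2, 0.0]
opening: 0.0126
grip_force: 40.0
shift mm [-0.5 -0.7  0.6] turn [ 0.004 -0.001  0.   ] t 5.5
```

```bash
python3 -m inch '[[0,2,-14,0.025,0,0,0],[0,5,-28,0.05,0,0,0],[0,9,-41,0.075,0,0,0],[0,13,-55,0.1,0,0,0],[0,18,-68,0.125,0,0,0]]' 40;cat >>h.py <<'E'
def lift(ths,k=.5):
    from bench import r
    o=r.get_obs();A=R.from_euler('xyz',o['ee_rot']);a0=A.apply([0,0,1]);g=o['eef_pos']+.078*a0-H
    th=np.arctan2(g[2],-g@X);rad=np.hypot(g[2],g@X);tilt=np.arctan2(-(a0@X),-a0[2])
    print('grasp angle',th,'radius',rad,'lat',g@Y,'tilt',tilt,'t',o['time_s'],'ft',np.round(o['ft_force'],1))
    for t in ths:
        f=k*t;p=H-.277*np.cos(t)*X+[0,0,.277*np.sin(t)]+.078*(np.sin(f)*X+[0,0,np.cos(f)])
        B=R.from_rotvec(Y*f)*R.from_euler('xyz',(np.pi,0,np.pi/2+yaw))
        print(t,np.round(A.inv().apply(p-o['eef_pos'])*1000,1),np.round((A.inv()*B).as_rotvec(),3))
E
python3 -c "
from h import *
lift([.25,.3,.35,.4,.45,.5])"
```

```text
time_s: 6.0
eef_pos: [0.5133, 0.1816, 0.2564]
ee_rot: [-3.017, 0.0, 1.364]
ft_force: [6.8, -0.1, -10.5]
opening: 0.0128
grip_force: 40.0
grasp angle 0.24495441088795836 radius 0.2762610637159667 lat 0.0003779404650375061 tilt 0.12425082189573643 t 6.0 ft [  6.8  -0.1 -10.5]
0.25 [-0.4 -0.5 -1.5] [ 0.001  0.    -0.   ]
0.3 [ -0.4   3.5 -15.1] [ 0.026  0.    -0.   ]
0.35 [ -0.4   8.2 -28.6] [ 0.051  0.    -0.   ]
0.4 [ -0.4  13.6 -41.9] [ 0.076  0.    -0.   ]
0.45 [ -0.4  19.7 -55. ] [ 0.101  0.    -0.   ]
0.5 [ -0.4  26.4 -67.8] [ 0.126  0.    -0.   ]
```

```bash
python3 -m inch '[[0,4,-14,0.025,0,0,0],[0,9,-27,0.05,0,0,0],[0,14,-40,0.075,0,0,0],[0,20,-54,0.1,0,0,0],[0,27,-66,0.125,0,0,0]]'; python3 -c "
from h import *
lift([.5,.55,.6,.65,.7])"
```

```text
time_s: 6.5
eef_pos: [0.5464, 0.1747, 0.3175]
ee_rot: [-2.886, 0.001, 1.365]
ft_force: [0.7, 1.8, -8.0]
opening: 0.0127
grip_force: 40.0
grasp angle 0.4890928047087242 radius 0.276692081677385 lat 0.0003544699630185336 tilt 0.2552161353159641 t 6.5 ft [ 0.7  1.8 -8. ]
0.5 [-0.5  0.  -3. ] [-0.005  0.001  0.   ]
0.55 [ -0.5   5.7 -16.3] [0.02  0.002 0.   ]
0.6 [ -0.5  12.  -29.4] [0.045 0.002 0.   ]
0.65 [ -0.5  18.9 -42.2] [0.07  0.002 0.   ]
0.7 [ -0.6  26.5 -54.7] [0.095 0.002 0.   ]
```

```bash
python3 -m inch '[[0,6,-13,0.025,0,0,0],[0,12,-26,0.05,0,0,0],[0,19,-39,0.075,0,0,0],[0,27,-52,0.1,0,0,0],[0,27,-52,0.1,0,0,0]]'; python3 -c "
from h import *
from bench import r
lift([.7,.757])
for n in('side','top'):
    c=r.calibration(n);im,d=r.get_image(n);np.savez(f'{n}.npz',im=im,d=d,**c)
    cv2.imwrite(f'pics/{n}1.png',cv2.resize(im[60:260,180:400] if n=='side' else im[85:265,90:340],None,fx=3,fy=3,interpolation=cv2.INTER_CUBIC)[...,::-1])"
```

```text
time_s: 7.0
eef_pos: [0.5842, 0.1668, 0.3622]
ee_rot: [-2.784, 0.001, 1.366]
ft_force: [-5.6, 1.3, -4.0]
opening: 0.013
grip_force: 40.0
grasp angle 0.6933272611981096 radius 0.277234422686777 lat 0.00038369895379646946 tilt 0.3574696019008504 t 7.0 ft [-5.6  1.3 -4. ]
0.7 [-0.5  0.3 -1.7] [-0.007  0.002  0.001]
0.757 [ -0.6   8.2 -16.4] [0.021 0.002 0.001]
```

View pics/side1.png

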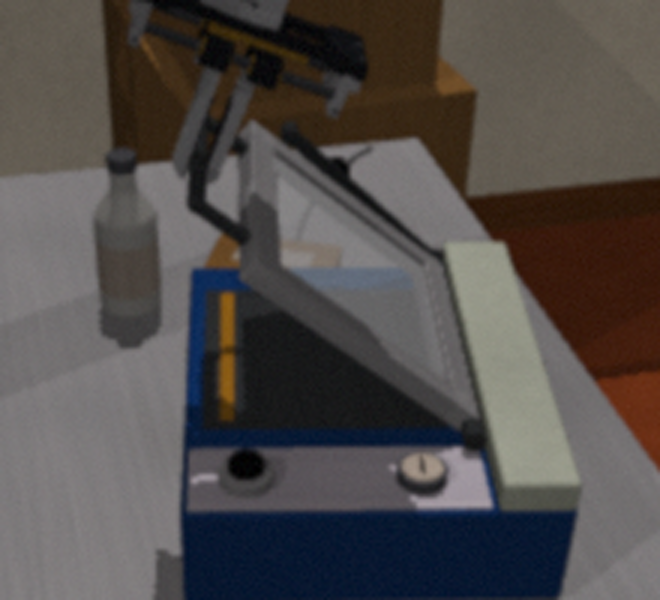

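View pics/top1.png

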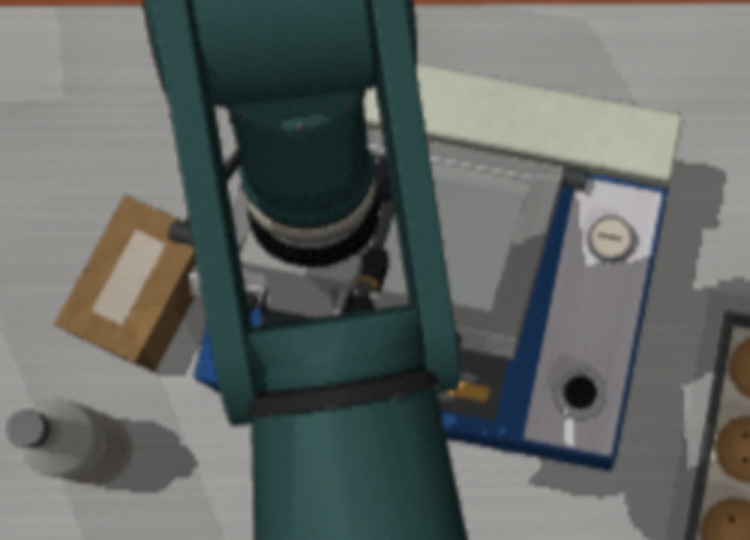

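The side view shows the lid held raised with its left front corner at about (253,128) in the crop, with the arm strip just above and behind it. In the top view the neighbours are unmoved. I'll make the last step and compare lid and arm by depth.

```bash
python3 -m inch '[[0,4,-8,0.01,0,0,0],[0,8,-16,0.02,0,0,0],[0,8,-16,0.02,0,0,0],[0,8,-16,0.02,0,0,0]]'
cat > m.py <<'E'
from h import *
from bench import r
lift([.757])
c=dict(r.calibration('side'));c['im'],c['d']=r.get_image('side');np.savez('side.npz',**c)
P=cloud(c)-H;x=-P@X;y=P@Y;z=P[...,2];im=c['im'].astype(int)
th=np.arctan2(z,x);rr=np.hypot(x,z)
# lid frame right+front borders (opaque), top faces within +-15mm of radial plane
m=(abs(y)<.118)&(rr>.05)&(rr<.226)&(abs(th-.75)<.15)&(im.max(2)>60)
A=np.c_[x[m],y[m],np.ones(m.sum())];b=z[m]
for _ in range(6):
    k=np.linalg.lstsq(A,b,rcond=None)[0];e=abs(A@k-b);s=e<max(.004,np.percentile(e,80)*0+.004);A,b=A[s],b[s]
print('lid plane n',len(b),'of',m.sum(),'ang',np.arctan(k[0]),'y slope',k[1],'offset perp',k[2]*np.cos(np.arctan(k[0])))
a=(abs(y-.138)<.012)&(rr>.03)&(rr<.185)&(abs(th-.757)<.15)&(im.max(2)<70)
print('arm',a.sum(),'radial',np.median(th[a]),'fit',np.arctan(np.polyfit(x[a],z[a],1)[0]))
E
python3 m.py
```

```text
time_s: 7.5
eef_pos: [0.5961, 0.1644, 0.3743]
ee_rot: [-2.765, 0.002, 1.366]
ft_force: [-6.5, 0.8, -4.2]
opening: 0.013
grip_force: 40.0
grasp angle 0.7528497854551163 radius 0.27748247977985474 lat 0.0003479455626226252 tilt 0.3763710893351331 t 7.5 ft [-6.5  0.8 -4.2]
0.757 [-0.5  1.  -0.9] [0.002 0.002 0.001]
lid plane n 1544 of 2499 ang 0.739295529367044 y slope 0.004670521193213009 offset perp 0.003675013202455855
arm 96 radial 0.798505289301557 fit 0.7518647696715837
```

Run:
```python
from h import *
c=load('side');P=cloud(c)-H;x=-P@X;y=P@Y;z=P[...,2];im=c['im'].astype(int)
th=np.arctan2(z,x);rr=np.hypot(x,z)
# perpendicular offset to a .757 plane, per radius band, right frame strip and front frame
t0=.753;u=x*np.cos(t0)+z*np.sin(t0);w=-x*np.sin(t0)+z*np.cos(t0)
for lab,ylo,yhi in(('right frame',-.118,-.104),('left frame',.102,.118),('side face',-.126,-.117)):
    print(lab,[(round(a,2),int(m.sum()),np.round(np.percentile(w[m],[5,25,50,75,95])*1000,1).tolist()) for a in np.arange(.04,.23,.03) for m in[(y>ylo)&(y<yhi)&(u>a)&(u<a+.03)&(abs(w)<.03)] if m.sum()])
# bar
m=(u>.262)&(u<.292)&(abs(y)<.075)&(abs(w)<.025)&(im.max(2)<75);print('bar',m.sum(),np.median(w[m]),np.median(u[m]))
m=(u>.24)&(u<.292)&(y<-.05)&(y>-.085)&(abs(w)<.025)&(im.max(2)<75);print('right post',m.sum(),np.percentile(w[m],[10,50,90]),np.median(u[m]))
cv2.imwrite('pics/side2.png',cv2.resize(c['im'][90:220,225:350],None,fx=4.5,fy=4.5,interpolation=cv2.INTER_CUBIC)[...,::-1])
```

```text
right frame [(np.float64(0.04), 103, [-8.9, -4.1, 1.8, 7.4, 9.3]), (np.float64(0.07), 109, [-9.9, -5.5, 0.9, 6.4, 8.9]), (np.float64(0.1), 111, [-9.9, -5.0, 1.0, 6.6, 8.4]), (np.float64(0.13), 117, [-10.2, -4.8, 1.2, 6.3, 8.0]), (np.float64(0.16), 124, [-11.2, -5.9, 0.1, 5.6, 7.3]), (np.float64(0.19), 125, [-11.1, -6.7, -0.2, 5.5, 7.0]), (np.float64(0.22), 59, [-10.9, -6.9, -1.6, 4.0, 6.6])]
left frame [(np.float64(0.04), 28, [2.7, 8.0, 8.6, 9.0, 10.0]), (np.float64(0.07), 32, [1.9, 5.8, 8.0, 8.4, 9.7]), (np.float64(0.1), 27, [1.9, 5.9, 7.1, 8.4, 9.3]), (np.float64(0.13), 28, [1.2, 5.2, 6.8, 8.0, 8.1]), (np.float64(0.16), 28, [2.0, 6.5, 7.1, 7.5, 7.9]), (np.float64(0.19), 24, [3.2, 6.3, 6.5, 7.2, 7.7]), (np.float64(0.22), 20, [-5.6, -1.0, 5.5, 6.4, 6.9])]
side face [(np.float64(0.04), 9, [-8.3, -3.5, -2.8, 2.6, 5.0]), (np.float64(0.07), 8, [-8.0, -5.5, 0.1, 2.9, 5.5]), (np.float64(0.1), 7, [-4.3, -1.6, 5.9, 7.0, 8.2]), (np.float64(0.13), 20, [-8.2, -4.6, -0.8, 4.0, 6.9]), (np.float64(0.16), 9, [-6.0, -3.0, -2.3, 1.1, 5.9]), (np.float64(0.19), 8, [-4.0, -3.4, -1.7, -0.0, 1.1]), (np.float64(0.22), 4, [-10.4, -8.2, -1.6, 4.5, 5.4])]
bar 254 0.0014991221391374016 0.27870592697818586
right post 124 [-0.00667274 -0.00167295  0.00163213] 0.2685582457493155
```

View pics/side2.png

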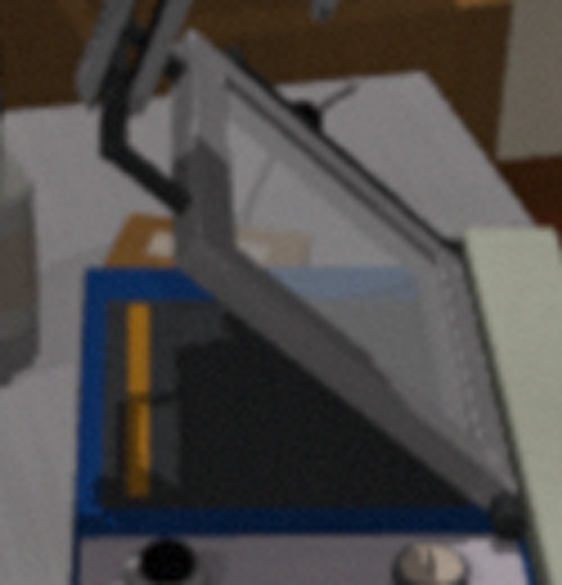

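Run:
```python
from h import *
c=load('side')
for px,yy,w in(((190,33),.12,.01),((236,250),-.12,.01),((182,264),-.12,-.01)):
    q=onplane(c,px[0]/4.5+225,px[1]/4.5+90,Y,H+yy*Y)-H
    print(np.hypot(q@X,q[2]),np.arctan2(q[2],-q@X)-np.arctan2(w,.23))
# arm's stud near tip depth-free: dark upper edge line of arm vs lid left top edge on their planes
p0=H+.138*Y;o=R.from_euler
for uu in(.1,.13,.16):
    for nm,yy in(('arm plane',.138),('lid plane',.12)):
        for t in(.74,.755,.77):
            pt=H+yy*Y-uu*np.cos(t)*X+[0,0,uu*np.sin(t)]+(.007 if yy>.13 else .01)*(np.sin(t)*X+[0,0,np.cos(t)])
            T=c['cam_to_world'];k=np.linalg.inv(T)@np.append(pt,1);print(uu,nm,t,np.round([c['fx']*k[0]/k[2]+c['cx'],c['fy']*k[1]/k[2]+c['cy']],1))
im=c['im'].max(2)
for col in(295,305,311): print(col,im[95:150,col].tolist())
```

```text
0.22734700935852126 0.7261048648699261
0.21409673008048216 0.7784591729478755
0.22733099607821464 0.7595188043427674
0.1 arm plane 0.74 [301.5 124.1]
0.1 arm plane 0.755 [301.9 123.8]
0.1 arm plane 0.77 [302.3 123.4]
0.1 lid plane 0.74 [302.8 126.5]
0.1 lid plane 0.755 [303.2 126.2]
0.1 lid plane 0.77 [303.7 125.9]
0.13 arm plane 0.74 [293.7 117.3]
0.13 arm plane 0.755 [294.2 116.9]
0.13 arm plane 0.77 [294.8 116.4]
0.13 lid plane 0.74 [294.9 119.7]
0.13 lid plane 0.755 [295.5 119.2]
0.13 lid plane 0.77 [296.1 118.8]
0.16 arm plane 0.74 [285.7 110.4]
0.16 arm plane 0.755 [286.4 109.8]
0.16 arm plane 0.77 [287.  109.3]
0.16 lid plane 0.74 [286.9 112.7]
0.16 lid plane 0.755 [287.5 112.1]
0.16 lid plane 0.77 [288.2 111.6]
295 [62, 57, 52, 53, 54, 54, 56, 55, 56, 56, 51, 55, 67, 103, 122, 123, 125, 112, 81, 43, 25, 21, 24, 26, 40, 62, 85, 93, 84, 72, 64, 80, 99, 109, 113, 108, 111, 114, 121, 126, 127, 128, 126, 126, 126, 128, 126, 125, 126, 126, 127, 125, 128, 126, 122]
305 [56, 54, 56, 55, 55, 59, 58, 57, 54, 58, 56, 67, 99, 117, 124, 127, 129, 126, 125, 126, 128, 126, 127, 126, 127, 127, 125, 127, 123, 122, 116, 90, 62, 53, 72, 86, 89, 77, 66, 74, 91, 107, 111, 110, 111, 109, 117, 121, 123, 126, 126, 125, 128, 124, 124]
311 [56, 55, 55, 55, 55, 54, 56, 54, 55, 56, 59, 82, 114, 126, 129, 127, 125, 128, 126, 126, 127, 126, 125, 125, 125, 125, 127, 123, 123, 121, 121, 123, 123, 121, 121, 117, 95, 63, 50, 70, 87, 93, 87, 74, 75, 92, 106, 112, 110, 109, 109, 116, 124, 122, 119]
```

The image shows the lid's left edge just under the arm strip, with lid ≈0.745 and arm ≈0.757. I'll raise it about 3 mm more and settle.

```bash
python3 -m inch '[[0,1,-2,0,0,0,0],[0,1.5,-3,0,0,0,0],[0,1.5,-3,0,0,0,0],[0,1.5,-3,0,0,0,0],[0,1.5,-3,0,0,0,0]]'; python3 -m inch '[[0,0,0,0,0,0,0],[0,0,0,0,0,0,0],[0,0,0,0,0,0,0],[0,0,0,0,0,0,0],[0,0,0,0,0,0,0]]'; python3 m.py
```

```text
time_s: 8.05
eef_pos: [0.5982, 0.1639, 0.3767]
ee_rot: [-2.765, 0.002, 1.366]
ft_force: [-6.2, 0.4, -3.6]
opening: 0.013
grip_force: 40.0
time_s: 8.55
eef_pos: [0.5982, 0.1639, 0.3767]
ee_rot: [-2.765, 0.002, 1.366]
ft_force: [-5.7, 1.7, -4.0]
opening: 0.0128
grip_force: 40.0
grasp angle 0.7645980624616834 radius 0.27756535349001527 lat 0.00035306379011928687 tilt 0.37631882478153356 t 8.55 ft [-5.7  1.7 -4. ]
0.757 [-0.5 -0.1  2.2] [0.002 0.002 0.001]
lid plane n 1520 of 2433 ang 0.7515699389688268 y slope 0.006800027692394395 offset perp 0.003507740888185096
arm 66 radial 0.8012724975794651 fit 0.7575762863139586
```

Lid plane is at 0.752 and the arm at about 0.755; the arm is still and the grip firm. I'm handing it in.

```bash
python3 -c "
from bench import r
print(r.close_job())"
```

```text
the job is handed in; nothing more can be done
None
```

I pressed the vent button fully down and let it come back up, then lifted the lid to about 0.75–0.76 rad. The setting arm measured about 0.755 rad. The lid was held still there at hand-in (8.6 s); the hand-in returned no verdict.

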